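# Restock the two tea rows, older tins to the front

## Robot

A 7-joint arm with a two-finger parallel gripper is mounted at the origin on the work surface. World frame = base frame: x ahead of the robot, y to its left, z up, the work surface at z = 0. Lengths are in m, angles in rad, forces in N, time in s.
With the tool pointing down it reaches from about 0.4 to 0.875 m from the base axis. Payload 19.3 kg.
Tool frame: the origin (TCP) lies at the very end of the fingers, on their centre line; the grasp point (between the pads) lies 19 mm behind it (arm.pinch_z is the distance from the TCP to the grasp point, in m); z points along the fingers, y is the direction in which the jaws open and shut (so a half turn about z gives the same grasp; the last joint's range is limited). The gripper opens to 85 mm and grips with 20 to 120 N. Pads are 22 mm wide; open, the fingers measure 114 mm over their backs; the gripper's body (76 mm by 85 mm) begins 54 mm behind the grasp point. The pads swing forward as they close: fully open they stand 13 mm farther back than shut.
Start: joints at [1.123, 0.521, -0.036, 1.599, 0.021, 1.021, -0.113], TCP at [0.231, -0.581, 0.206] pointing down, gripper open.
Joint ranges: [-2.91, 2.91], [-0.3, 2.13], [-1.5, 1.42], [0.17, 2.43], [-1.26, 4.41], [0.16, 1.93], [-2.52, 2.52]. Speed limits (rad/s): [1.89, 1.89, 2.39, 2.39, 3.01, 3.01, 3.01].

## Interface

Orientations are given as a rotation vector (axis times angle).
In Python, from cell import arm, eoat, grab_frame, ticket gives the robot as it stands. Calls block until the motion is done:
- arm.move_ptp(position, orientation): joint-space move of the TCP to a pose.
- arm.move_l(position, feed=0.15, frame=None): straight line of the TCP; frame=None keeps the orientation; feed is the mean speed in m/s.
- arm.set_joints(angles): joint-space move.
- eoat.move_gripper(opening, f_grip=None): opening from 0.0 (shut) to 1.0 (fully open); f_grip is the grip in N (None keeps the last); returns when the fingers have stopped.
- arm.dwell(seconds).
- arm.ik(position, orientation): joint angles nearest the present ones, or None.
- arm.read_state(): the state.
- grab_frame(name): name is "scene" or "top" or "wrist"; returns a dict with "pixels" (480x640x3 uint8, blue, green, red), "fx", "fy", "cx", "cy" (pixels), "R" (3x3) and "t" (3): a world point X has camera coordinates R X + t. Camera axes: x right, y down, z forward; pixel columns grow to the right and rows downward; lengths in m; the calibration is good to about 2 mm. A picture is of the moment at which its call begins. There is no depth.
A pose or a line that the arm cannot do raises arm.Unreachable and nothing moves.
- ticket.sign_off(): hands the job in, once; it reports no verdict.
The state is a dict: "time": time; "joint_positions": joint angles; "qd": joint speeds; "effort": joint torques, N m; "tool_pos": TCP position; "ee_rot": TCP orientation; "contact_force": force on the tool from outside, world axes, zero at the start; "torque": the same for the moment, N m; "width": opening from 0.0 (shut) to 1.0 (fully open).
Only numpy, scipy, OpenCV 4.12 (cv2) and the standard library are available. Lean on these libraries where they do the work, as an engineer would, in place of code of your own. Each camera call takes 0.05 s, during which the arm holds its last target.

## Task

Restock the two wooden tea rows: in each row bring the older, black-lidded tin from the back to the front place (the end nearest the robot), and stand the new, silver-lidded tin of the row's colour in the back place behind it. All four tins must end upright, flat on the row's floor and let go. Leave the yellow tin, the green cup, the milk jug and the teapot standing where they are.

Things in the scene. Friction and masses are not known exactly. Their poses are not given: they have to be found in the camera images.
- green_row: fixed shallow wooden tray with green floor for two tins; origin: centre of underside, x from front to back. Outside 148 (x) by 80 mm (y), inside 140 by 72; floor 4 mm up. Side rims 10 mm high; front end (-x, facing the robot within 0.25 rad) a green lip 10 mm high, back end (+x) a plain board 30 mm high. Front place about x = -36 mm, back place x = +36 mm, y = 0.
- green_old: upright round tea tin: green body 54 mm diameter, 70 mm tall, paper band round it; narrower black lid on top (36 mm diameter, 14 mm tall), 84 mm in all; from above the green shoulder rings the lid. The older tin, 0.08 to 0.17 kg; at the start it stands at the back of the green row, on the row's floor. Origin: centre of underside, z up.
- green_new: upright round tea tin: green body 54 mm diameter, 70 mm tall, paper band round it; narrower silver lid on top (36 mm diameter, 14 mm tall), 84 mm in all; from above the green shoulder rings the lid. A new tin, 0.14 to 0.28 kg; at the start it stands loose on the counter to the left or right of the rows. Origin: centre of underside, z up.
- purple_row: fixed shallow wooden tray with purple floor for two tins; origin: centre of underside, x from front to back. Outside 148 (x) by 80 mm (y), inside 140 by 72; floor 4 mm up. Side rims 10 mm high; front end (-x, facing the robot within 0.25 rad) a purple lip 10 mm high, back end (+x) a plain board 30 mm high. Front place about x = -36 mm, back place x = +36 mm, y = 0.
- purple_old: upright round tea tin: purple body 54 mm diameter, 70 mm tall, paper band round it; narrower black lid on top (36 mm diameter, 14 mm tall), 84 mm in all; from above the purple shoulder rings the lid. The older tin, 0.08 to 0.17 kg; at the start it stands at the back of the purple row, on the row's floor. Origin: centre of underside, z up.
- purple_new: upright round tea tin: purple body 54 mm diameter, 70 mm tall, paper band round it; narrower silver lid on top (36 mm diameter, 14 mm tall), 84 mm in all; from above the purple shoulder rings the lid. A new tin, 0.14 to 0.28 kg; at the start it stands loose on the counter to the left or right of the rows. Origin: centre of underside, z up.
- yellow_tin: upright round tea tin: yellow body 54 mm diameter, 70 mm tall, paper band round it; narrower silver lid on top (36 mm diameter, 14 mm tall), 84 mm in all; from above the yellow shoulder rings the lid. It has no row here and stays where it is, loose on the counter among the new tins. Origin: centre of underside, z up.
- green_cup: open green mug, 72 mm diameter, 70 mm tall, handle reaching about 30 mm out on its +y side; not a tin, stays where it is, loose on the counter among the new tins. Origin at the centre of its underside, z up.
- milk_jug: white milk jug, 70 mm diameter, 80 mm tall, handle to 60 mm from its axis on its +y side; loose on the counter between the robot and the rows; stays where it is. Origin at the centre of its underside, z up.
- teapot: white teapot, body 136 mm diameter, 130 mm tall with its knob, spout to 117 mm from the axis on +y, handle to 111 mm on -y; loose on the counter beyond the rows; stays where it is. Origin at the centre of its underside, z up.
Not all that is in view belongs to the job. Leave any red look-alike of the purple_new alone. Leave any red look-alike of the green_row alone.

How it is judged:
At the end, for the whole second after the job is handed in: In each row its black-lidded tin stands 20 to 50 mm in front of the row's middle, the silver-lidded one of its colour 5 to 50 mm behind it; all within 12 mm of the centre line, on the floor, tilt under 0.1 rad, at rest, released. Yellow tin, cup, jug, teapot upright within 25 mm of their start (x of green_old in the frame of green_row between -0.05 and -0.02 m and y of green_old in the frame of green_row between -0.012 and 0.012 m and z of green_old in the frame of green_row between 0.001 and 0.008 m and angle between each of green_old, green_new, purple_old, purple_new's own z axis and vertical below 0.1 rad and linear speed of each of green_old, green_new, purple_old, purple_new below 0.02 m/s and contact force between each of green_old, green_new, purple_old, purple_new and the fingers below 0.1 N and x of green_new in the frame of green_row between 0.005 and 0.05 m and y of green_new in the frame of green_row between -0.012 and 0.012 m and z of green_new in the frame of green_row between 0.001 and 0.008 m and x of purple_old in the frame of purple_row between -0.05 and -0.02 m and y of purple_old in the frame of purple_row between -0.012 and 0.012 m and z of purple_old in the frame of purple_row between 0.001 and 0.008 m and x of purple_new in the frame of purple_row between 0.005 and 0.05 m and y of purple_new in the frame of purple_row between -0.012 and 0.012 m and z of purple_new in the frame of purple_row between 0.001 and 0.008 m and angle between each of yellow_tin, green_cup, milk_jug, teapot's own z axis and vertical below 0.15 rad and distance of each of yellow_tin, green_cup, milk_jug, teapot from where it was at the start of the episode below 0.025 m); the robot touches nothing.
It fails at once if the yellow tin is shifted more than 25 mm or tipped (distance of yellow_tin from where it was at the start of the episode above 0.025 m or angle between yellow_tin's own z axis and vertical above 0.3 rad).
It fails at once if the green cup is shifted more than 25 mm or tipped (distance of green_cup from where it was at the start of the episode above 0.025 m or angle between green_cup's own z axis and vertical above 0.3 rad).
It fails at once if the milk jug is shifted more than 25 mm or tipped (distance of milk_jug from where it was at the start of the episode above 0.025 m or angle between milk_jug's own z axis and vertical above 0.3 rad).
It fails at once if the teapot is shifted more than 25 mm or tipped (distance of teapot from where it was at the start of the episode above 0.025 m or angle between teapot's own z axis and vertical above 0.3 rad).
It also fails if it takes over 104 s, if anything falls off the work surface, if the arm or the gripper's body presses on something with over 40 N, if the wrist force passes 120 N, or if a joint passes its speed limit or range.

## Working session

There is one attempt and no reset: what is moved stays moved. The work goes in short steps, each a Python script; the robot and the scene stay as the last script left them, time stands still between calls to the robot, and variables do not carry over. Pictures are saved under pics/ and viewed, and the job is handed in when it is done.

```bash
ls; mkdir -p pics; python3 - <<'E'
from cell import arm,eoat,grab_frame
import cv2
for n in ["scene","top","wrist"]:
    f=grab_frame(n); cv2.imwrite(f"pics/{n}0.png",f["pixels"])
    print(n,f["fx"],f["fy"],f["cx"],f["cy"],f["R"],f["t"])
s=arm.read_state(); print({k:s[k] for k in ("time","tool_pos","ee_rot","width","contact_force")}, arm.pinch_z)
E
```

```text
pics
scene 567.690337110772 567.690337110772 325.3081958537449 236.75629024664192 [[ 0.84364558  0.5364042  -0.02307957]
 [ 0.26704835 -0.45652422 -0.8486877 ]
 [-0.46577602  0.70982827 -0.5283905 ]] [-0.47073423 -0.11359666  1.28318338]
top 487.0232337846363 487.0232337846363 310.91425064164434 239.49122584703312 [[ 0.02663631 -0.99889559  0.03870543]
 [-0.98879038 -0.03201778 -0.14583704]
 [ 0.14691524 -0.034387   -0.98855119]] [-0.03671203  0.55931758  0.9607348 ]
wrist 338.0565595411083 338.0565595411083 317.9126393737494 243.34573547935986 [[ 0.36896511 -0.9294424  -0.00125713]
 [-0.88259674 -0.35079192  0.31299843]
 [-0.291355   -0.11437596 -0.94975281]] [-0.62479473 -0.04117135  0.37954404]
{'time': 0.15, 'tool_pos': array([ 0.23036648, -0.5807099 ,  0.20607251]), 'ee_rot': array([-3.08494169e+00, -5.89692779e-01,  4.05681258e-04]), 'width': 1.0035973203268764, 'contact_force': array([-0.24216579, -0.65696685, -0.62201469])} 0.0187
```

View pics/top0.png

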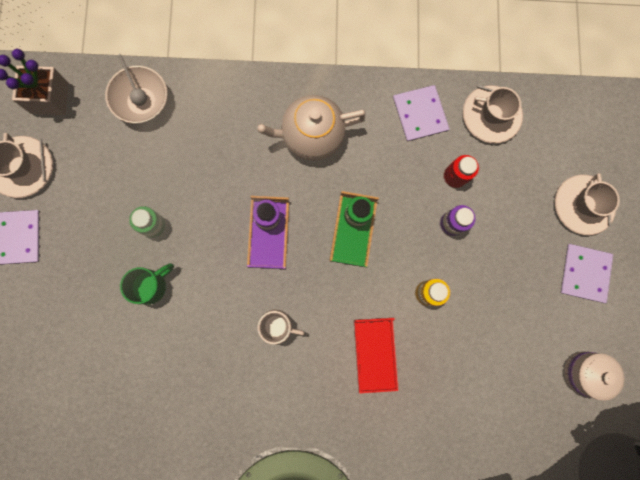

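View pics/scene0.png

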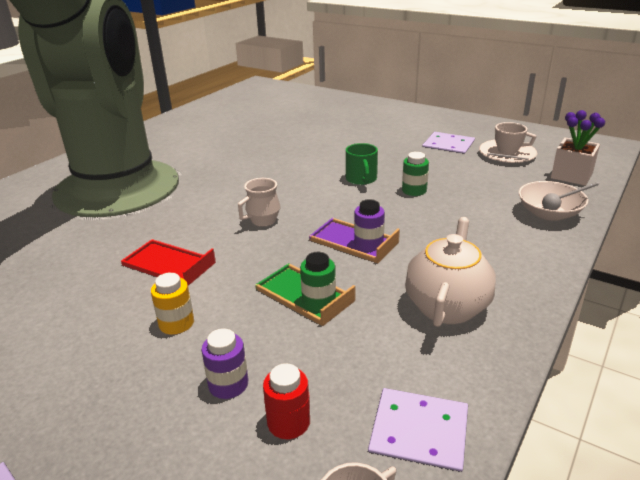

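View pics/wrist0.png

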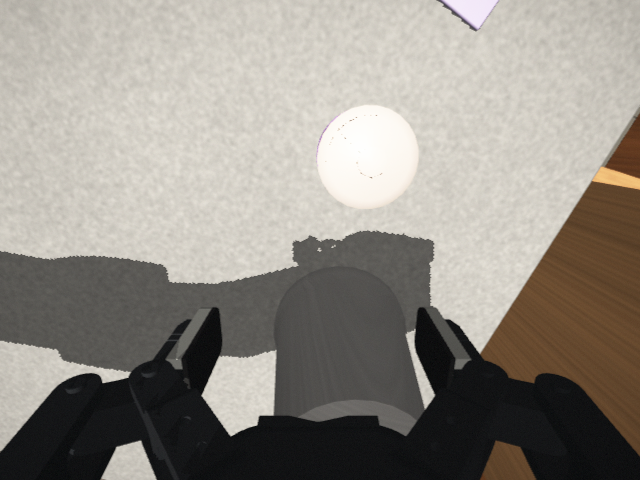

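The top view shows:
- **Purple row:** centred near (268,233), with purple_old's lid at (267,210).
- **Green row:** near (354,230), with green_old's lid at (361,209).
- **New tins:** green_new at (145,218) next to the cup at (140,287). purple_new at (462,217), between the red look-alike at (465,167) and yellow at (438,292).
- **Other items:** the jug is at (276,328) and the teapot at (313,127). The red tray is a decoy.

Next I'll measure these.

```bash
cat > h.py <<'E'
import numpy as np, cv2
def ray(f,u,v,z):
    R=np.array(f["R"]);t=np.array(f["t"]);C=-R.T@t
    d=R.T@np.array([(u-f["cx"])/f["fx"],(v-f["cy"])/f["fy"],1.])
    s=(z-C[2])/d[2]; return (C+s*d)
def proj(f,X):
    c=np.array(f["R"])@np.asarray(X,float)+f["t"]
    return np.array([f["fx"]*c[0]/c[2]+f["cx"],f["fy"]*c[1]/c[2]+f["cy"]])
def circ(X,r,n=60):
    a=np.linspace(0,2*np.pi,n,endpoint=False)
    return [np.array([X[0]+r*np.cos(k),X[1]+r*np.sin(k),X[2]]) for k in a]
E
python3 - <<'E'
from cell import grab_frame
from h import *
for n in ["scene","top","wrist"]:
    f=grab_frame(n); print(n,"C",-np.array(f["R"]).T@f["t"])
f=grab_frame("top"); im=f["pixels"]; 
big=cv2.resize(im[140:380,100:500],None,fx=2,fy=2,interpolation=cv2.INTER_CUBIC); cv2.imwrite("pics/topbig.png",big)
hsv=cv2.cvtColor(im,cv2.COLOR_BGR2HSV)
# lids: silver = bright low sat ; black= dark
def blob(mask,u,v,r=30):
    m=np.zeros_like(mask);m[v-r:v+r,u-r:u+r]=mask[v-r:v+r,u-r:u+r]
    n,l,st,c=cv2.connectedComponentsWithStats(m)
    b=min(range(1,n),key=lambda i:np.hypot(*(c[i]-[u,v]))-0.02*st[i,4]); return c[b],st[b]
white=((hsv[...,2]>170)&(hsv[...,1]<70)).astype(np.uint8)
black=(hsv[...,2]<45).astype(np.uint8)
for nme,m,u,v,z in [("gn",white,145,218,.084),("pn",white,462,217,.084),("y",white,438,292,.084),("red",white,466,166,.084),("go",black,361,209,.088),("po",black,266,210,.088)]:
    c,st=blob(m,u,v,16); print(nme,c,st,ray(f,*c,z))
for nme,m in [("gfl",((hsv[...,0]>50)&(hsv[...,0]<75)&(hsv[...,1]>150)&(hsv[...,2]>60))),("pfl",((hsv[...,0]>125)&(hsv[...,0]<145)&(hsv[...,1]>150)&(hsv[...,2]>60)))]:
    n,l,st,c=cv2.connectedComponentsWithStats(m.astype(np.uint8))
    for i in range(1,n):
        if st[i,4]>80: print(nme,c[i],st[i])
for nme,u,v,z in [("cup",141,284,.07),("jug",274,326,.08),("pot",317,118,.13)]: print(nme,ray(f,u,v,z))
E
```

```text
scene C [ 1.02514471 -0.71019565  0.57074948]
top C [0.41287914 0.0142734  1.0327257 ]
wrist C [ 0.30480101 -0.55181534  0.37281868]
gn [139.89430894 217.44308943] [131 209  18  18 246] [0.58663092 0.31715591 0.084     ]
pn [464.68879668 215.85062241] [456 208  18  17 241] [ 0.61189585 -0.3265802   0.084     ]
y [437.92765957 291.48085106] [430 283  17  18 235] [ 0.45898634 -0.27044426  0.084     ]
red [467.79 164.85] [460 157  16  16 200] [ 0.71830442 -0.33511827  0.084     ]
go [361. 209.] [361 209   1   1   1] [ 0.61777763 -0.11658174  0.088     ]Traceback (most recent call last):
  File "<stdin>", line 16, in <module>
  File "<stdin>", line 12, in blob
ValueError: min() iterable argument is empty
```

View pics/topbig.png

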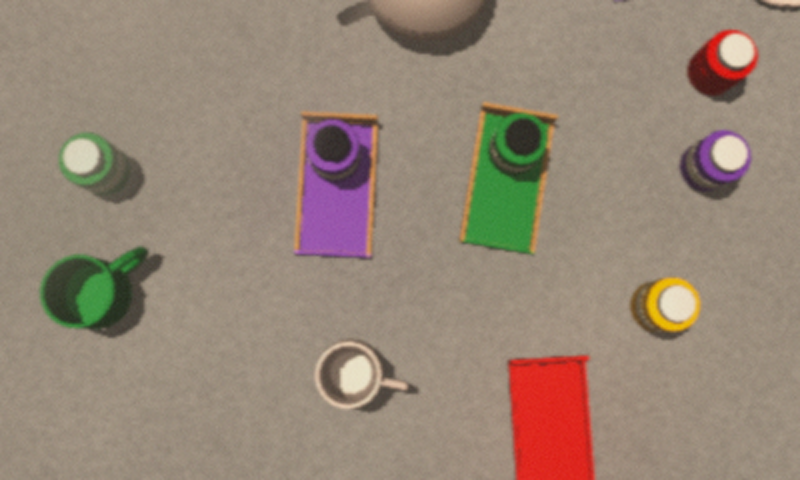

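```bash
cat > fit.py <<'E'
from cell import grab_frame
from h import *
from scipy.optimize import minimize
def hullpoly(f,P):
    return cv2.convexHull(np.array([proj(f,p) for p in P],np.float32))
def fill(shape,polys,S=4):
    m=np.zeros((shape[0]*S,shape[1]*S),np.uint8)
    for p in polys: cv2.fillConvexPoly(m,np.round((p+0.5)*S-0.5).astype(np.int32),255)
    return cv2.resize(m,(shape[1],shape[0]),interpolation=cv2.INTER_AREA)/255.
def traypolys(f,x,y,a):
    c,s=np.cos(a),np.sin(a)
    W=lambda X,Y,Z:np.array([x+c*X-s*Y,y+s*X+c*Y,Z])
    lo=[W(X,Y,Z) for X in(-.074,.074) for Y in(-.04,.04) for Z in (0,.01)]
    bk=[W(X,Y,Z) for X in(.070,.074) for Y in(-.04,.04) for Z in (0,.03)]
    return [hullpoly(f,lo),hullpoly(f,bk)]
def tinpolys(f,x,y,z0):
    return [hullpoly(f,circ((x,y,z0),.027)+circ((x,y,z0+.07),.027)),hullpoly(f,circ((x,y,z0+.07),.018)+circ((x,y,z0+.084),.018))]
def lidpoly(f,x,y,z0): return [hullpoly(f,circ((x,y,z0+.084),.018))]
def fit(mask,poly,x0,steps):
    x0=np.array(x0,float); best=None
    def cost(p): return np.abs(fill(mask.shape,poly(p))-mask).sum()
    sim=np.vstack([x0]+[x0+np.eye(len(x0))[i]*steps[i] for i in range(len(x0))])
    r=minimize(cost,x0,method="Nelder-Mead",options=dict(initial_simplex=sim,xatol=1e-4,fatol=.05,maxiter=400))
    return r.x,r.fun
E
cat > m1.py <<'E'
from fit import *
F={n:grab_frame(n) for n in("top","scene")}
def box(m,u0,v0,u1,v1):
    o=np.zeros(m.shape);o[v0:v1,u0:u1]=m[v0:v1,u0:u1];return o
H={n:cv2.cvtColor(F[n]["pixels"],cv2.COLOR_BGR2HSV) for n in F}
f=F["top"];h=H["top"];sat=((h[...,1]>90)).astype(float)
vis=f["pixels"].copy()
for nme,b,x0,lid in [("green",(325,185,385,272),(.57,-.10,-.1),(.607,-.116)),("purple",(242,190,295,274),(.57,.09,0),(.607,.09))]:
    m=box(((h[...,1]>90)|(h[...,2]<40)).astype(float),*b); m=cv2.morphologyEx(m,cv2.MORPH_CLOSE,np.ones((3,3)))
    p,c=fit(m,lambda p:traypolys(f,p[0],p[1],p[2])+tinpolys(f,p[3],p[4],.004),[*x0,*lid],[.02,.02,.1,.01,.01])
    print(nme,p.round(4),"cost",c,"mask",m.sum())
    ca,sa=np.cos(p[2]),np.sin(p[2]);d=p[3:5]-p[:2];print("  tin in row",[ca*d[0]+sa*d[1],-sa*d[0]+ca*d[1]])
    cv2.polylines(vis,[q.round().astype(np.int32) for q in traypolys(f,*p[:3])+tinpolys(f,*p[3:5],.004)],True,(255,255,255),1)
vis=cv2.resize(vis[140:380,100:500],None,fx=2,fy=2,interpolation=cv2.INTER_NEAREST);cv2.imwrite("pics/fit1.png",vis)
for nme,u,v,z in [("cup",141,284,.07),("jug",274,326,.08),("pot",317,118,.13)]: print(nme,ray(f,u,v,z))
# scene triangulation of lids
hs=H["scene"];w=((hs[...,2]>150)&(hs[...,1]<60)).astype(np.uint8)
for nme,X in [("gn",(.5866,.3172,.084)),("pn",(.6119,-.3266,.084)),("y",(.459,-.2704,.084))]: print(nme,"scene pred",proj(F["scene"],X))
E
python3 m1.py
```

```text
green [ 0.5902 -0.1116 -0.1381  0.6133 -0.1202] cost 371.89019607843136 mask 2420.0
  tin in row [np.float64(0.024089027312850057), np.float64(-0.005271104237721951)]
purple [ 0.5782  0.0703 -0.0237  0.6148  0.0773] cost 470.7019607843137 mask 2379.0
  tin in row [np.float64(0.036437424221554014), np.float64(0.007831223652708323)]
cup [0.45768569 0.30932041 0.07      ]
jug [0.38409279 0.04764604 0.08      ]
pot [ 0.78652209 -0.02260818  0.13      ]
gn scene pred [417.0158328  154.25562628]
pn scene pred [221.80061362 337.10718149]
y scene pred [168.24676957 278.41494146]
```

```bash
python3 - <<'E'
from h import *
im=cv2.imread("pics/scene0.png"); cv2.imwrite("pics/sc_big.png",cv2.resize(im[130:430,130:530],None,fx=2,fy=2,interpolation=cv2.INTER_CUBIC))
E
```

```text
(no output)
```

View pics/fit1.png

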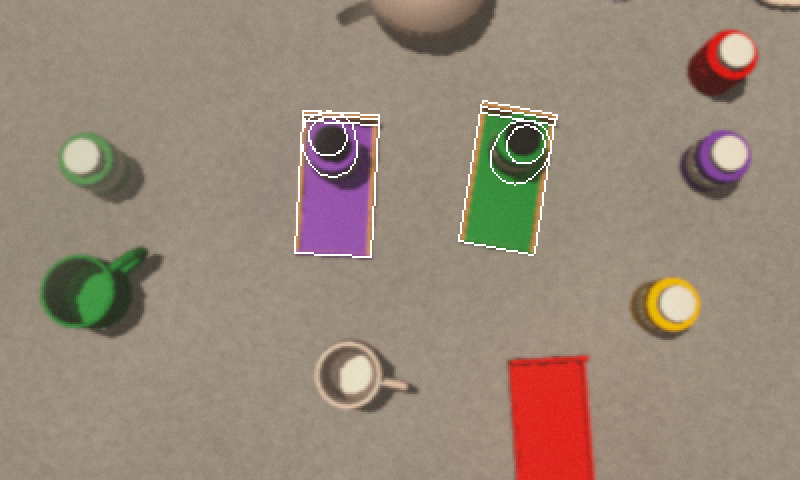

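View pics/sc_big.png

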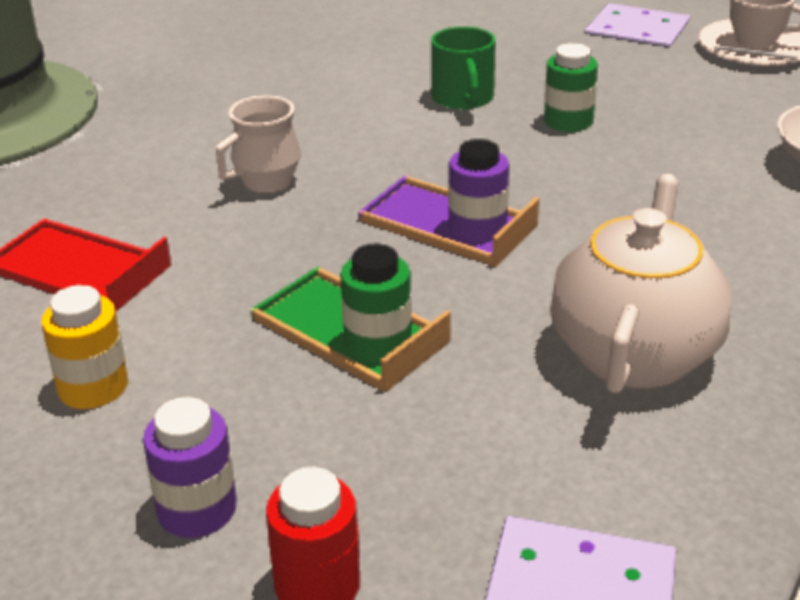

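```bash
python3 - <<'E'
from fit import *
f=grab_frame("top");im=f["pixels"];V=im.max(2).astype(float)
rows={"green":(0.5902,-.1116,-.1381),"purple":(.5782,.0703,-.0237)}
for n,(u,v) in {"green":(361.5,208),"purple":(267,211.5)}.items():
    print(im[int(v)-12:int(v)+13:3,int(u)].tolist())
    # black & low saturation
    S=im.max(2).astype(int)-im.min(2)
    m=((V<75)&(S<22)).astype(np.uint8); o=np.zeros_like(m); U,W=int(u),int(v); o[W-13:W+11,U-13:U+13]=m[W-13:W+11,U-13:U+13]
    k,l,st,c=cv2.connectedComponentsWithStats(o); b=1+np.argmax(st[1:,4]); 
    X=ray(f,*c[b],.085); x,y,a=rows[n]; d=X[:2]-[x,y]; 
    print(n,c[b],st[b],X,"row",np.cos(a)*d[0]+np.sin(a)*d[1],-np.sin(a)*d[0]+np.cos(a)*d[1])
# lid fits of new
h=cv2.cvtColor(im,cv2.COLOR_BGR2HSV);w=((h[...,2]>170)&(h[...,1]<70)).astype(float)
for n,u,v,x in [("gn",140,217,(.5866,.3172)),("pn",465,216,(.6119,-.3266)),("y",438,291,(.459,-.2704))]:
    m=np.zeros_like(w);m[v-14:v+14,u-14:u+14]=w[v-14:v+14,u-14:u+14]
    print(n,*fit(m,lambda p:lidpoly(f,p[0],p[1],0),x,[.01,.01]),m.sum())
E
```

```text
[[65, 132, 126], [43, 78, 47], [39, 46, 51], [34, 43, 42], [36, 46, 45], [42, 48, 50], [36, 46, 46], [37, 74, 45], [60, 140, 56]]
green [361.24122807 208.03508772] [353 200  17  17 228] [ 0.62041003 -0.11745795  0.085     ] row 0.030728826602227456 -0.001643426235850556
[[89, 72, 109], [125, 68, 115], [46, 46, 54], [45, 48, 54], [46, 48, 53], [41, 46, 51], [48, 53, 57], [64, 46, 60], [170, 85, 150]]
purple [265.96460177 211.68584071] [258 203  17  18 226] [0.60642205 0.07172061 0.085     ] row 0.02818045706351436 0.002089009478656279
gn [0.58673337 0.31705677] 23.07450980392157 248.0
pn [ 0.61175394 -0.32649474] 14.780392156862744 242.0
y [ 0.45902471 -0.27017807] 34.26274509803922 235.0
```

```bash
cat > mv.py <<'E'
import numpy as np
from scipy.spatial.transform import Rotation as Ro
from cell import arm,eoat,grab_frame,ticket
ROW={"green":(0.5902,-.1116,-.1381),"purple":(.5782,.0703,-.0237)}
UP=.150
def rv(a): return (Ro.from_euler("z",a)*Ro.from_euler("x",np.pi)).as_rotvec()
def rowpt(r,X,Y=0):
    x,y,a=ROW[r];return np.array([x+np.cos(a)*X-np.sin(a)*Y,y+np.sin(a)*X+np.cos(a)*Y])
def st(m):
    s=arm.read_state();print(m,"t=%.2f"%s["time"],s["tool_pos"].round(4),"w=%.3f"%s["width"],"F",s["contact_force"].round(1),flush=True);return s
def pick(xy,z,a):
    arm.move_ptp([*xy,UP],rv(a)); arm.move_l([*xy,z],feed=.15); st("at pick")
    eoat.move_gripper(0.0,f_grip=35); st("gripped")
    arm.move_l([*xy,UP],feed=.15); st("lifted")
def place(xy,z,a,ptp=True):
    if ptp: arm.move_ptp([*xy,UP],rv(a))
    else: arm.move_l([*xy,UP],feed=.15)
    arm.move_l([*xy,z+.012],feed=.15); arm.move_l([*xy,z],feed=.03); st("at place")
    eoat.move_gripper(1.0); arm.dwell(.1); st("open")
    arm.move_l([*xy,UP],feed=.2)
E
python3 - <<'E'
from mv import *
for n,xy,a in [("go",(.6204,-.1175),-.138),("gfront",rowpt("green",-.036),-.138),("po",(.6064,.0717),-.024),("pf",rowpt("purple",-.036),-.024),("pn",(.6118,-.3265),0),("gn",(.5867,.317),0)]:
    for z in (.15,.034):
        q=arm.ik([*xy,z],rv(a)); print(n,z,None if q is None else np.round(q,2))
E
```

```text
go 0.15 [ 0.14  0.59 -0.07  1.63  0.05  0.92 -1.65]
go 0.034 [ 0.11  0.74 -0.02  1.7   0.03  0.7  -1.64]
gfront 0.15 [ 0.15  0.49 -0.09  1.81  0.06  0.84 -1.68]
gfront 0.034 [ 0.11  0.67 -0.03  1.88  0.04  0.59 -1.66]
po 0.15 [-0.03  0.57 -0.27  1.68  0.18  0.91 -1.96]
po 0.034 [-0.14  0.72 -0.11  1.76  0.11  0.67 -1.91]
pf 0.15 [ 0.01  0.48 -0.34  1.85  0.21  0.84 -2.03]
pf 0.034 [-0.13  0.65 -0.15  1.93  0.17  0.58 -1.99]
pn 0.15 [ 0.41  0.69 -0.01  1.45  0.01  1.   -1.17]
pn 0.034 [ 0.4   0.83  0.    1.52 -0.    0.8  -1.16]
gn 0.15 [-0.25  0.69 -0.53  1.51  0.39  1.04 -2.45]
gn 0.034 [-0.4   0.8  -0.29  1.59  0.29  0.8  -2.38]
```

```bash
cat > pics/note.txt <<'E'
E
python3 - <<'E'
from mv import *
import cv2
p=arm.read_state()["tool_pos"]; arm.move_l([p[0],p[1],.26],feed=.2); st("up")
a=ROW["green"][2]
pick((.6204,-.1175),.035,a)
place(rowpt("green",-.036),.036,a,ptp=False)
cv2.imwrite("pics/top1.png",grab_frame("top")["pixels"]);cv2.imwrite("pics/scene1.png",grab_frame("scene")["pixels"])
st("end")
E
```

```text
up t=0.92 [ 0.2306 -0.5811  0.2606] w=0.998 F [-0.7 -0.4 -1.7]
at pick t=4.03 [ 0.6209 -0.1177  0.0359] w=1.000 F [ 0.2 -0.6 -0. ]
gripped t=4.44 [ 0.6209 -0.1176  0.036 ] w=0.615 F [-1.6  0.6  9.8]
lifted t=5.36 [ 0.6199 -0.1174  0.1491] w=0.612 F [ 1.1  0.1 -1.3]
at place t=7.33 [ 0.5546 -0.1066  0.0361] w=0.615 F [-1.   0.9  4. ]
open t=7.87 [ 0.5545 -0.1066  0.036 ] w=1.002 F [-0.2 -0.1  0.5]
end t=8.68 [ 0.5538 -0.1065  0.1486] w=0.997 F [ 0.6 -0.5  0. ]
```

View pics/scene1.png

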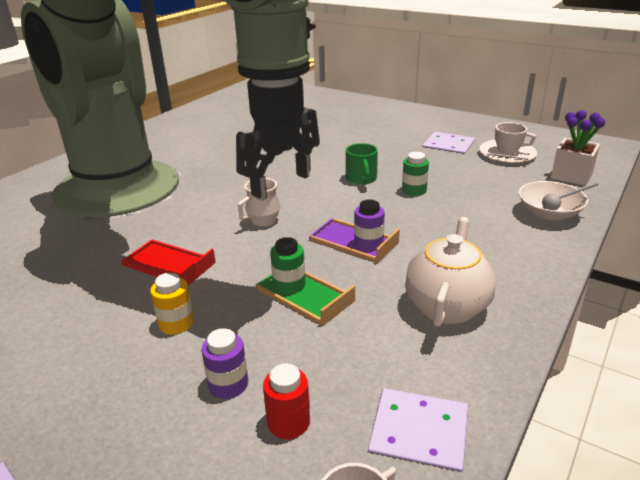

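green_old now stands upright at the front of the green row, at (288,265). Next are purple_old and purple_new.

```bash
python3 - <<'E'
from mv import *
import cv2
a=ROW["purple"][2]
pick((.6064,.0717),.035,a)
place(rowpt("purple",-.036),.036,a,ptp=False)
pick((.6118,-.3265),.031,0.)
cv2.imwrite("pics/scene2.png",grab_frame("scene")["pixels"])
E
```

```text
at pick t=10.37 [0.6069 0.0715 0.0358] w=0.999 F [0.3 0.2 0.9]
gripped t=10.78 [0.6071 0.0719 0.036 ] w=0.612 F [-0.3 -0.1  8.1]
lifted t=11.69 [0.6059 0.0716 0.1491] w=0.611 F [-0.4 -1.2 -0.9]
at place t=13.65 [0.5424 0.0712 0.0361] w=0.616 F [0.2 1.  4.3]
open t=14.18 [0.5422 0.0712 0.036 ] w=0.998 F [-0.1 -0.4  0. ]
at pick t=17.33 [ 0.6124 -0.3267  0.032 ] w=1.001 F [0.8 0.5 0.1]
gripped t=17.74 [ 0.6122 -0.3266  0.0321] w=0.615 F [-2.7  1.6  8.1]
lifted t=18.68 [ 0.6113 -0.3262  0.1489] w=0.612 F [-0.  -0.1 -2.5]
```

View pics/scene2.png

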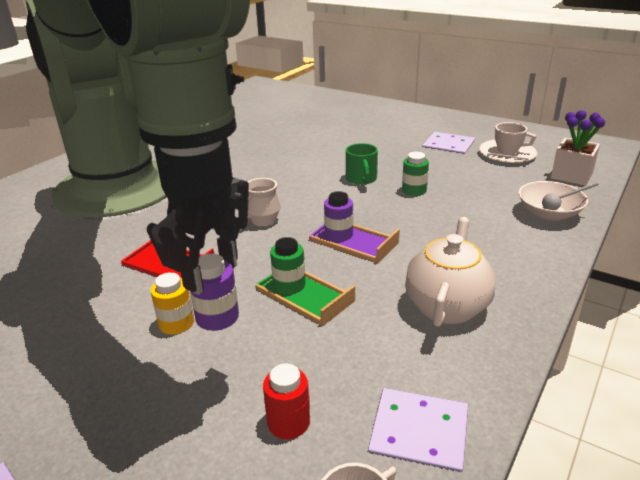

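Both old tins are upright at the front, at (288,265) and (338,216). purple_new is held above the counter, upright, at (214,290). Next I'll place it and then fetch green_new.

```bash
python3 - <<'E'
from mv import *
import cv2
a=ROW["purple"][2]
place(rowpt("purple",.034),.036,a)
cv2.imwrite("pics/scene3a.png",grab_frame("scene")["pixels"])
pick((.5867,.317),.031,.4)
place(rowpt("green",.034),.036,ROW["green"][2])
p=arm.read_state()["tool_pos"]
arm.move_l([p[0],p[1],.26],feed=.2)
arm.move_ptp([.35,-.42,.30],rv(0.)); st("clear")
for n in("top","scene"): cv2.imwrite(f"pics/{n}3.png",grab_frame(n)["pixels"])
E
```

```text
at place t=21.58 [0.6122 0.0695 0.0361] w=0.610 F [-1.6 -0.8  3.4]
open t=22.12 [0.6122 0.0695 0.036 ] w=0.999 F [-0.4  0.5  0.6]
at pick t=24.81 [0.5873 0.3172 0.032 ] w=1.004 F [ 0.3 -0.4 -0.2]
gripped t=25.22 [0.5872 0.3173 0.032 ] w=0.609 F [-0.7  0.6  7.7]
lifted t=26.16 [0.5862 0.3167 0.149 ] w=0.614 F [-0.1  0.2 -1.8]
at place t=29.14 [ 0.624  -0.1162  0.0361] w=0.611 F [-0.2  1.2  3. ]
open t=29.68 [ 0.6239 -0.1163  0.036 ] w=0.997 F [-0.3  1.2  0.8]
clear t=32.61 [ 0.351  -0.4193  0.2997] w=0.996 F [ 0.1 -0.7  0.5]
```

View pics/scene3.png

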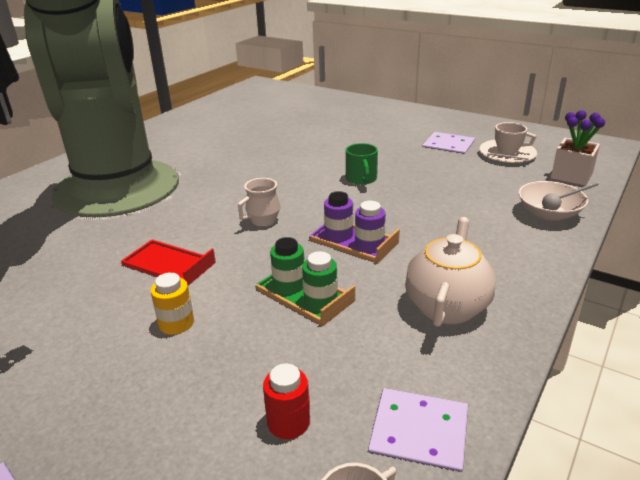

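View pics/top3.png

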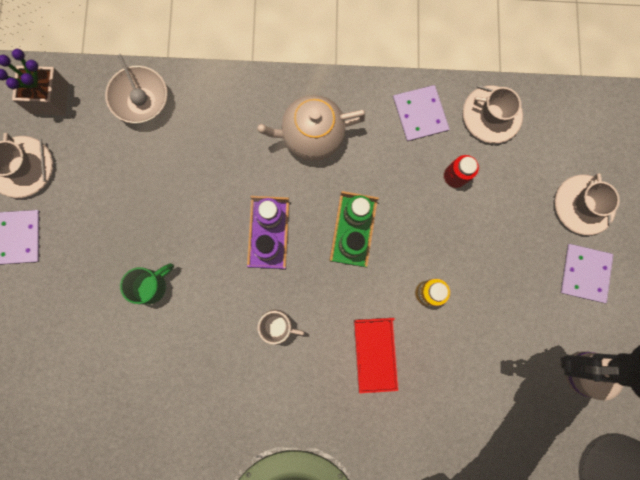

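Both rows are filled: in each, the black lid is in front and the silver lid behind. The bystanders look unmoved. I'll check the numbers before handing in.

```bash
python3 - <<'E'
from fit import *
from mv import ROW,arm
f=grab_frame("top");im=f["pixels"];V=im.max(2).astype(int);S=V-im.min(2)
h=cv2.cvtColor(im,cv2.COLOR_BGR2HSV)
w=((h[...,2]>170)&(h[...,1]<70)).astype(np.uint8); k=((V<75)&(S<22)).astype(np.uint8)
for n,r,m,u,v in [("go","green",k,355,242),("gn","green",w,361,207),("po","purple",k,265,245),("pn","purple",w,267,210)]:
    o=np.zeros_like(m);o[v-12:v+12,u-12:u+12]=m[v-12:v+12,u-12:u+12]
    c,l,s,ce=cv2.connectedComponentsWithStats(o);b=1+np.argmax(s[1:,4]);X=ray(f,*ce[b],.088);x,y,a=ROW[r];d=X[:2]-[x,y]
    print(n,s[b],X.round(4),"row",np.round([np.cos(a)*d[0]+np.sin(a)*d[1],-np.sin(a)*d[0]+np.cos(a)*d[1]],4))
a=cv2.imread("pics/top0.png");
for n,(u0,v0,u1,v1) in dict(yellow=(415,270,460,315),cup=(112,255,180,310),jug=(250,305,312,350),pot=(250,88,372,165)).items():
    A=a[v0:v1,u0:u1].astype(np.float32).mean(2);B=im[v0:v1,u0:u1].astype(np.float32).mean(2)
    print(n,"shift px",cv2.phaseCorrelate(A,B))
E
```

```text
go [347 232  17  18 224] [ 0.5539 -0.1061  0.088 ] row [-0.0367  0.0004]
gn [352 198  18  17 241] [ 0.624  -0.1154  0.088 ] row [0.034  0.0009]
po [256 236  18  17 233] [0.5419 0.0715 0.088 ] row [-0.0363  0.0003]
pn [258 200  19  18 258] [0.6118 0.0697 0.088 ] row [0.0336 0.0002]
yellow shift px ((0.5692623455513974, 0.5218700134632073), 0.9320229932996962)
cup shift px ((0.01054493566695669, 0.007931730546001603), 0.9876678539646997)
jug shift px ((0.009062320897587739, 0.558298099984885), 0.8796248952547709)
pot shift px ((0.4899846744018177, 0.04926928691831023), 1.1256661304473876)
```

```bash
python3 - <<'E'
from mv import *
print(ticket.sign_off()); st("done")
E
```

```text
the job is handed in; nothing more can be done
None
the job is handed in; nothing more can be done
```

I restocked both rows and handed the job in at about 33 s of the 104 s allowed; sign-off gives no verdict. In each row the black-lidded tin is now at the front, and the silver-lidded tin of the row's colour is behind it. The arm was clear, with the TCP 0.30 m above the counter.

My last check used the top camera. Every tin was well inside its limits (old x −50 to −20 mm, new x +5 to +50 mm, y within 12 mm):

| Tin | x in row (mm) | y in row (mm) |
|---|---|---|
| green_old | −36.7 | +0.4 |
| green_new | +34.0 | +0.9 |
| purple_old | −36.3 | +0.3 |
| purple_new | +33.6 | +0.2 |

All four tins looked upright in the scene and top pictures, and the gripper was open. The yellow tin, cup, jug and teapot had shifted less than 1 pixel (about 2 mm).

- **Weak row fit:** my automatic outline fit for the trays left a sizeable mismatch, and its tin positions were off. I took the tin positions from the lids instead. I accepted the tray poses because their drawn outlines matched the picture, so the row coordinates above depend on that.
- **Heights and tilt not measured:** I judged these only from the pictures and the 3–4 N contact force as each tin was set down.

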